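# Slide the oil bottle off the hob's side and home into its sprung holder

## Robot

A 6-joint arm with a two-finger parallel gripper is mounted at the origin on a cart in front of the work surface, level with it; the furniture and walls round the work are solid. World frame = base frame: x ahead of the robot, y to its left, z up, the work surface at z = 0. Lengths are in m, angles in rad, forces in N, time in s.
With the tool pointing down it reaches from about 0.3 to 1 m from the base axis. Payload 5.1 kg.
Tool frame: the origin (TCP) lies midway between the tips of the shut fingers; the grasp point (between the pads) lies 19 mm behind it; z points along the fingers, y is the line along which they close (so a half turn about z gives the same grasp; the last joint's range is limited). The gripper opens to 95 mm and grips with 3 to 60 N. Pads are 20 mm wide; open, the fingers measure 119 mm over their backs; the gripper's body (75 mm by 180 mm) begins 59 mm behind the grasp point.
Start: joints at [1.036, 0.124, 1.65, -0, 1.367, -0.083], TCP at [0.284, 0.585, 0.215] pointing down, gripper open.
Joint ranges: [-2.61, 2.61], [-1.02, 2.33], [0.03, 2.71], [-1.35, 4.49], [0.32, 2.68], [-2.91, 2.91]. Speed limits (rad/s): [2.57, 2.57, 3.14, 3.14, 3.14, 3.14].

## Interface

Orientations are given as a unit quaternion [x, y, z, w].
In Python, from plant import readout, vision, job gives the robot as it stands. The module is installed in compiled form; this text tells all that it offers.
- The arm moves only by the shell command python3 -m jog 'ROWS'. ROWS is JSON, a list of rows, each a list of 7 numbers: the shift along the tool's x, y, z in cm, then the turn, a rotation vector about the tool's x, y, z in degrees, then the opening in per cent of the stroke, from 0 (shut) to 100 (fully open). A call has 1 to 12 rows; each row shifts and turns the commanded pose from where the row before left it, along the tool's axes as they then stand; what a row does not reach is not made up. A row lasts 1/12 s, in which the tool goes at most 41.7 mm and 7.16 degrees, less where a joint would pass 70% of its speed; a pose out of reach is approached as far as the arm can. A call is refused whole if a number of a shift passes 4.17 or a number of a turn 7.16, either way. A call with a gripper value outside its range is refused whole. The fingers move at their own pace and stop on an object; the grip force is fixed at half the most. Time passes only in rows, so rows that do not move let the fingers close. It gives the time, the measured TCP pose, the force, the opening and the grip force at its end, in the units of the state.
- readout.sense(): the state, without advancing time (a new reading comes with each control period).
- vision.get_image(name): name is "scene" or "side" or "wrist"; returns the picture (480x640x3 uint8, red, green, blue); there is no depth.
- vision.camera_info(name): a dict with "camera_matrix" (3x3 intrinsics, pixels), "k1" (the pictures are not rectified: a ray, as slopes to the right and down, at radius r is drawn at 1 + k1 r^2 times it, then the intrinsics apply), "extrinsics" (4x4, takes a point from world to camera coordinates). Camera axes: x right, y down, z forward; pixel columns grow to the right and rows downward; lengths in m; the calibration is good to about 2 mm. A picture is of the moment at which its call begins: read the wrist's pose just before it. camera_info takes no time and is no camera call; for the wrist camera it gives the pose at the moment of the call.
- job.hand_in(): hands the job in; it is judged then, once.
Trained networks look in the newest picture that a camera, given by its name, has taken for a name from the list of things; names that differ only in an ending like _2 or _b are one class to them, and where a whole thing is asked for, a point or a joint stands for the part that bears it (a point fixed in the world has none). Each returns a list of dicts, best first, with "score" (0 to 1); they miss things now and then, are a little off and sometimes report something else, mostly with a low value. They report only what shows in the picture. A call takes as long as a camera call.
- vision.recognise(target, camera): "box" ([left, top, right, bottom] in pixels, round what is visible of it).
- vision.cut_out(target, camera): "pixels" (480x640 bool, what is visible of it) and "box" ([left, top, right, bottom] in pixels, round what is visible of it).
The state is a dict: "clock": time; "q": joint angles; "joint_vel": joint speeds; "joint_torque": joint torques, N m; "tcp_pos": TCP position; "tool_rot": TCP orientation; "contact_force": force on the tool from outside, world axes, zero at the start; "torque": the same for the moment, N m; "grip_width": finger opening in m; "grip_force": force on a finger pad.
Only numpy, scipy, OpenCV 4.12 (cv2) and the standard library are available. Lean on these libraries where they do the work, as an engineer would, in place of code of your own. Each camera call takes 0.05 s, during which the arm holds its last target. There are 200 camera calls.

## Task

The oil bottle has been left standing by the hob. Slide it across the worktop to the open mouth of the steel bottle holder and push it straight in between the sprung jaws until it is pressed firmly against the padded stop at the back, so that it stays snug there when you let go. It is tall and tips easily, so keep it standing on the worktop and push it low down, never by its upper half; it is glass, so never push it harder than 25 N. Leave the jars and the pepper mill where they are.

Things in the scene. Friction and masses are not known exactly. Their poses are not given: they have to be found in the camera images.
- oil_bottle_mid (a point): The oil bottle: tall, slim, with a gold cap, standing in a plastic drip cup which is its foot; loose, 296 mm tall, 0.66 to 0.90 kg. Above the foot the body is 68 mm in diameter up to 168 mm, then a 32 mm neck. This point lies on its axis, 148 mm above its underside; z points up along the bottle.
- oil_bottle_foot (a point): On the bottle's axis, 25 mm above its underside, in the foot: a cup 74 mm in diameter, 48 mm high. Worktop friction is 0.48 to 0.72, so a push higher than about 50 mm tips the bottle: push at 15 to 40 mm. A gripper pointing straight down meets the body higher up with its palm: lean it back 30 to 40 degrees, fingertips leading.
- holder: The bottle holder: U-shaped steel plate fixed to the worktop, 150 mm wide, x = -28 to 108 mm, open at the front, no floor in the bay (the bottle stays on the worktop). Origin: middle of the bay at worktop height; x points into the bay towards the back stop, z up. A steel housing 44 mm high stands on each side, x = -25 to 45 mm, y = 51 to 67 mm and the mirror of it.
- holder_mouth (a point): A point in front of the mouth, on the holder's middle line at worktop height (4 mm below z = 0), 100 mm before the holder's origin (its x = -100 mm); same axes as the holder. A bottle standing here is free of the holder. Nothing of the holder stands in front of its x = -31 mm.
- holder_back (a point): Fixed point on the holder's middle line at its x = 37 mm, 30 mm above the worktop: mean place of the face of the back stop's rubber pad (36 mm disc, sprung: 2.5 N per mm after the first newton, 7 mm travel). The stop is adjustable and clamped differently each time, so the bottle's axis meets the pad at holder x = -8 to 8 mm: not measured, to be felt as a rise over the steady drag.
- left_jaw (a joint): How far the sprung rubber jaw on the holder's +y side is spread, m: 0 at rest, about 0.003 with the bottle's foot in it. Jaws are 13 to 39 mm above the worktop; faces 68 mm apart at holder x = -14 to 16 mm, flared to 90 mm at x = -30 mm. Each presses with about 3.5 N; together they drag on the bottle by 3 to 6 N all the way in (more while they spread), and hold it afterwards.
- right_jaw (a joint): The same for the jaw on the holder's -y side.
- pepper_mill_mid (a point): Bystander: brown wooden pepper mill, 58 mm in diameter, 170 mm tall, standing behind the holder; this point is half-way up.
- spice_jar_a_mid (a point): Bystander: small glass spice jar with a dark lid, 41 mm in diameter, 105 mm tall, standing between the hob and the holder; this point is half-way up.
- jam_jar_mid (a point): Bystander: jam jar with a red lid, 66 mm in diameter, 90 mm tall, standing to the right of the holder; this point is half-way up.

How it is judged:
On the way, in this order (a step that is already met when the one before it is completed fails the run):
1. the bottle stands upright in line with the mouth of the holder, just before it or entering it (x of oil_bottle_mid in the frame of holder between -0.1 and -0.03 m and y of oil_bottle_mid in the frame of holder between -0.015 and 0.015 m and angle between oil_bottle_mid's own z axis and vertical below 0.15 rad), for 0.1 s.
2. the bottle, between the jaws, presses on the holder's back pad with at least 3 N (contact force between oil_bottle and holder above 3 N and value of joint each of left_jaw, right_jaw above 0.001 m), for 0.1 s.
At the end, for the whole second after the job is handed in: The oil bottle stands upright (within 0.04 rad) on the worktop between the spread jaws of the holder, within 8 mm of its middle line, and stays pressed against the holder's back pad (by at least 3 N, 1 mm of the pad's travel) after it has been let go (all of step 2 and y of oil_bottle_mid in the frame of holder between -0.008 and 0.008 m and angle between oil_bottle_mid's own z axis and vertical below 0.04 rad and height (world z) of oil_bottle_mid between 0.143 and 0.153 m); the robot touches nothing.
It fails at once if the bottle tips by more than 0.2 rad (angle between oil_bottle_mid's own z axis and vertical above 0.2 rad).
It fails at once if the bottle is lifted more than 15 mm off the worktop (height (world z) of oil_bottle_mid above 0.163 m).
It fails at once if the robot pushes the bottle with more than 25 N (contact force between any of the fingers, the arm and oil_bottle above 25 N).
It fails at once if the robot takes or pushes the bottle by its upper half (touches it with the grasp point higher than 150 mm) (contact force between the fingers and oil_bottle above 0.5 N and height (world z) of the grasp point above 0.15 m).
It fails at once if the pepper mill or a jar is moved by more than 15 mm (distance of any of pepper_mill_mid, spice_jar_a_mid, jam_jar_mid from where it was at the start of the episode above 0.015 m).
It also fails if it takes over 72 s, if anything falls off the work surface, if the arm or the gripper's body presses on something with over 40 N, if the wrist force passes 120 N, or if a joint passes its speed limit or range.

## Working session

There is one attempt and no reset: what is moved stays moved. The work goes in short steps, Python scripts to look and compute and a shell command to move; the robot and the scene stay as the last step left them, time stands still between calls to the robot, and variables do not carry over. Pictures are saved under pics/ and viewed, at most 10 in all, crops included, and the job is handed in when it is done.

```bash
mkdir -p pics; cat > h.py <<'E'
import numpy as np, cv2
from plant import readout, vision, job
from scipy.spatial.transform import Rotation as R
def ray(cam,px):
    i=vision.camera_info(cam);K=np.array(i["camera_matrix"]);T=np.array(i["extrinsics"])
    d=np.linalg.solve(K,[px[0],px[1],1])[:2]; u=d.copy()
    for _ in range(20): u=d/(1+i["k1"]*(u@u))
    Rm=T[:3,:3]; return -Rm.T@T[:3,3], Rm.T@np.array([u[0],u[1],1])
def atz(cam,px,z):
    c,d=ray(cam,px); return c+d*(z-c[2])/d[2]
def proj(cam,p):
    i=vision.camera_info(cam);K=np.array(i["camera_matrix"]);T=np.array(i["extrinsics"])
    q=T[:3,:3]@np.array(p)+T[:3,3];u=q[:2]/q[2];u=u*(1+i["k1"]*(u@u));return (K@[u[0],u[1],1])[:2]
E
python3 - <<'E'
from h import *
print(readout.sense())
for c in ["scene","side"]:
    im=vision.get_image(c);cv2.imwrite(f"pics/{c}0.png",im[:,:,::-1])
    print(c,vision.camera_info(c))
    for n in ["oil_bottle_mid","holder","pepper_mill_mid","spice_jar_a_mid","jam_jar_mid"]:
        print(n,[(np.round(r["box"],1).tolist(),round(r["score"],2)) for r in vision.recognise(n,c)][:3])
E
```

```text
{'clock': 0.0, 'q': array([ 1.03638310e+00,  1.24505343e-01,  1.65172246e+00, -2.44622302e-05,
        1.36746484e+00, -8.26211996e-02]), 'joint_vel': array([-0.00203483, -0.00021627,  0.00235591, -0.00070124,  0.00106805,
       -0.00053232]), 'joint_torque': array([ 9.88905995e-04, -4.17620087e+01, -3.59922516e+01,  7.74607225e-02,
        4.93551884e-02, -1.71255610e-04]), 'tcp_pos': array([0.28348452, 0.58419297, 0.21335825]), 'tool_rot': array([ 2.23977158e-01,  9.74593828e-01, -1.00405588e-03, -3.07415885e-04]), 'contact_force': array([ 0.78200811,  1.36799308, -0.87762687]), 'torque': array([-0.00325628, -0.02862898,  0.00640669]), 'grip_force': 0.0, 'grip_width': 0.09508008299108048}
scene {'camera_matrix': array([[599.88768364,   0.        , 314.28888957],
       [  0.        , 599.88768364, 240.3145501 ],
       [  0.        ,   0.        ,   1.        ]]), 'k1': -0.00756586900254361, 'extrinsics': array([[ 0.7449867 , -0.66701226,  0.00945856, -0.72677936],
       [-0.44106342, -0.50316261, -0.74316246,  0.10760211],
       [ 0.50045766,  0.54947433, -0.66904416,  1.007447
[... 429 characters left out ...]
.82898986],
       [  0.        , 483.82295558, 239.06050876],
       [  0.        ,   0.        ,   1.        ]]), 'k1': -0.06705315278698808, 'extrinsics': array([[-0.98864402, -0.14893028, -0.02006913,  0.50330236],
       [-0.08868188,  0.6860125 , -0.72216506,  0.43213007],
       [ 0.12131992, -0.7121844 , -0.69142958,  0.53771026],
       [ 0.        ,  0.        ,  0.        ,  1.        ]])}
oil_bottle_mid [([372.1, 207.2, 427.7, 367.1], 0.73)]
holder [([257.9, 269.7, 337.0, 330.9], 0.82)]
pepper_mill_mid [([176.2, 279.1, 223.8, 361.5], 0.73)]
spice_jar_a_mid [([235.0, 310.0, 269.0, 369.6], 0.9), ([374.9, 209.2, 429.2, 363.1], 0.2)]
jam_jar_mid [([342.7, 183.6, 376.0, 233.3], 0.64)]
```

View pics/scene0.png

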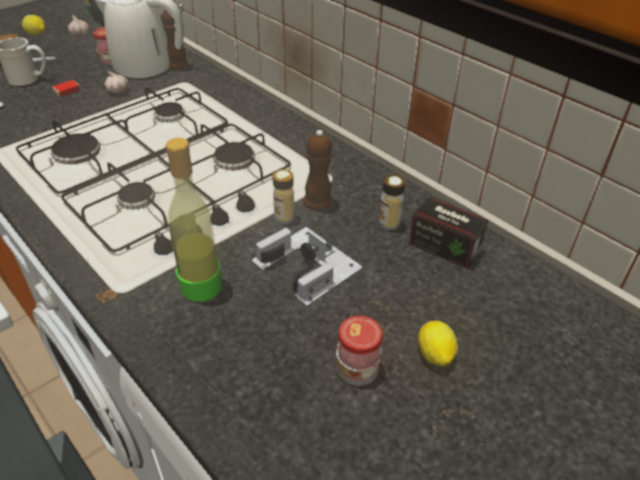

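View pics/side0.png

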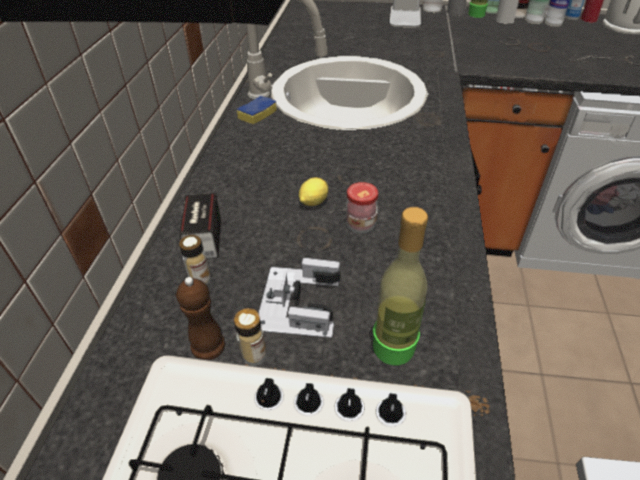

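```bash
python3 - <<'E'
from h import *
a=cv2.imread("pics/scene0.png")[215:315,240:375];b=cv2.imread("pics/side0.png")[250:345,250:350]
a=cv2.resize(a,None,fx=4,fy=4,interpolation=2);b=cv2.resize(b,None,fx=2.5,fy=2.5)
b=cv2.resize(b,(250,400));a=a[:400]
cv2.imwrite("pics/h1.png",np.hstack([a,b]))
# bottle: fit vertical cylinder stations against green foot bbox
from scipy.optimize import least_squares
for c in ["scene","side"]:
    im=cv2.imread(f"pics/{c}0.png");hsv=cv2.cvtColor(im,cv2.COLOR_BGR2HSV)
    m=cv2.inRange(hsv,(50,150,80),(75,255,255))
    n,l,s,ce=cv2.connectedComponentsWithStats(m);k=1+np.argmax(s[1:,4]);print(c,s[k]); 
    x,y,w,h,_=s[k]
    def res(p):
        t=np.linspace(0,2*np.pi,60);P=np.array([proj(c,[p[0]+.037*np.cos(q),p[1]+.037*np.sin(q),z]) for q in t for z in (0,.048)])
        return [P[:,0].min()-x+.5,P[:,0].max()-x-w+.5,P[:,1].max()-y-h+.5]
    p0=atz(c,(x+w/2,y+h/2),.024)[:2]
    r=least_squares(res,p0,diff_step=1e-3);print(r.x,r.fun)
s=readout.sense();print(R.from_quat(s["tool_rot"]).as_matrix().round(3))
for n,bx in dict(spice=([274.6,169.7,295,224],[235,310,269,369.6],.0205),pepper=([303.9,135.1,331.4,210.7],[176.2,279.1,223.8,361.5],.029),jam=([337.7,316.9,383.8,387.9],[342.7,183.6,376,233.3],.033)).items():
    for c,q in zip(["scene","side"],bx): 
        co,d=ray(c,((q[0]+q[2])/2,q[3])); p=atz(c,((q[0]+q[2])/2,q[3]),0); f=d[:2]/np.linalg.norm(d[:2]); print(n,c,(p[:2]+f*bx[2]).round(3))
E
```

```text
scene [176 270  44  31 646]
[ 0.42582334 -0.31352858] [-1.39209884  1.44631063 -0.10939724]
side [376 349   2   1   2]Traceback (most recent call last):
  File "<stdin>", line 17, in <module>
    return func(*args, **kwargs)
    result = trf(vector_fun.fun, vector_fun.jac, x0, f0, J0, lb, ub, ftol, xtol,
                 gtol, max_nfev, x_scale, loss_function, tr_solver,
                 tr_options.copy(), verbose, callback=callback_wrapped)
    return trf_no_bounds(
        fun, jac, x0, f0, J0, ftol, xtol, gtol, max_nfev, x_scale,
        loss_function, tr_solver, tr_options, verbose, callback=callback)
    f_new = fun(x_new)
    self._update_fun()
    ~~~~~~~~~~~~~~~~^^
    self.f = self.fun_wrapped(xp_copy(self.x))
             ~~~~~~~~~~~~~~~~^^^^^^^^^^^^^^^^^
    return np.atleast_1d(self.fun(x))
                         ~~~~~~~~^^^
    return self.f(x, *self.args, **self.kwargs)
           ~~~~~~^^^^^^^^^^^^^^^^^^^^^^^^^^^^^^
  File "<stdin>", line 14, in res
  File "h.py", line 12, in proj
    i=vision.camera_info(cam);K=np.array(i["camera_matrix"]);T=np.array(i["extrinsics"])
ValueError: time passes only in moves, steps and waits
```

View pics/h1.png

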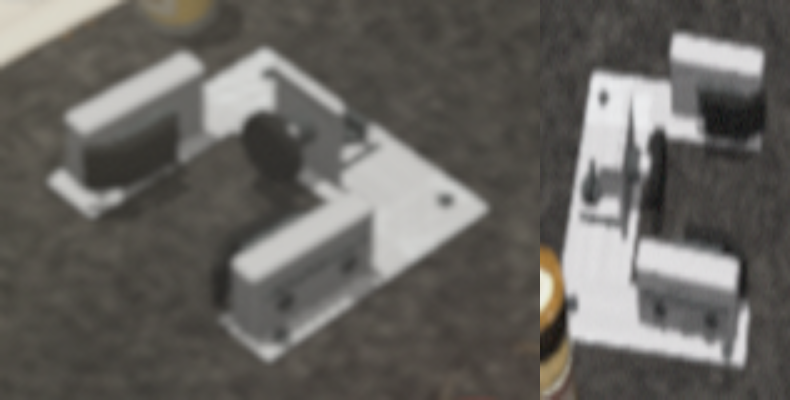

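```bash
sed -i 's/^def ray/C={}\ndef info(c):\n    if c=="wrist": return vision.camera_info(c)\n    if c not in C: C[c]=vision.camera_info(c)\n    return C[c]\ndef ray/; s/i=vision.camera_info(cam)/i=info(cam)/' h.py
python3 - <<'E'
from h import *
from scipy.optimize import least_squares
for n,c in [("scene","scene"),("side","side")]:
    im=cv2.imread(f"pics/{c}0.png");hsv=cv2.cvtColor(im,cv2.COLOR_BGR2HSV)
    m=cv2.inRange(hsv,(45,150,60),(75,255,255)) 
    m[:, :150]=0
    k_,l,s,ce=cv2.connectedComponentsWithStats(cv2.morphologyEx(m,cv2.MORPH_CLOSE,np.ones((5,5))));k=1+np.argmax(s[1:,4]);print(c,s[k])
    x,y,w,h,_=s[k]
    if c=="side": x,y,w,h=372,318,48,44
    def res(p):
        t=np.linspace(0,2*np.pi,40);P=np.array([proj(c,[p[0]+.037*np.cos(q),p[1]+.037*np.sin(q),z]) for q in t for z in (0,.048)])
        return [P[:,0].min()-x+.5,P[:,0].max()-x-w+.5,P[:,1].max()-y-h+.5]
    r=least_squares(res,atz(c,(x+w/2,y+h/2),.024)[:2],diff_step=1e-3);print("bottle",c,r.x.round(4),r.fun.round(1))
sc={(-28,75):(252.5,260.5),(-28,-75):(307,304.5),(108,-75):(362,267),(108,75):(306.3,227)}
si={(108,-75):(272.8,267.1),(-28,75):(330.8,336),(108,75):(262.8,329.6)}
def res(p,which=(0,1)):
    c_,s_=np.cos(p[2]),np.sin(p[2]);o=[]
    for i,(c,d) in enumerate([("scene",sc),("side",si)]):
        if i in which:
            for (a,b),px in d.items(): o+=list(proj(c,[p[0]+(c_*a-s_*b)/1e3,p[1]+(s_*a+c_*b)/1e3,.004])-px)
    return np.array(o)
for w in [(0,),(1,),(0,1)]:
    r=least_squares(res,[.5,-.4,0],args=(w,));print("holder",w,r.x.round(4),r.fun.round(1))
s=readout.sense();print(R.from_quat(s["tool_rot"]).as_matrix().round(3))
for n,bx in dict(spice=([274.6,169.7,295,224],[235,310,269,369.6],.0205),pepper=([303.9,135.1,331.4,210.7],[176.2,279.1,223.8,361.5],.029),jam=([337.7,316.9,383.8,387.9],[342.7,183.6,376,233.3],.033)).items():
    for c,q in zip(["scene","side"],bx):
        px=((q[0]+q[2])/2,q[3]);co,d=ray(c,px); p=atz(c,px,0); print(n,c,(p[:2]+d[:2]/np.linalg.norm(d[:2])*bx[2]).round(3))
E
```

```text
scene [176 270  44  31 690]
bottle scene [ 0.4258 -0.3135] [-1.4  1.4 -0.1]
side [380 352  10   6  23]
bottle side [ 0.4254 -0.3189] [ 0.3 -0.3  0. ]
holder (0,) [ 0.5592 -0.4009  0.0232] [-1.2 -0.7  0.3  0.7  0.8 -0.2  0.1 -0.2]
holder (1,) [ 0.5545 -0.3903  0.0316] [ 0.4 -0.7  4.8  0.2 -5.3 -0.3]
holder (0, 1) [ 0.558  -0.3974  0.0363] [-3.2 -1.1 -1.1 -0.2 -1.2 -1.5 -2.4 -1.  -0.8 -3.3  3.5 -3.5 -6.1 -3.5]
[[-0.9    0.437  0.   ]
 [ 0.437  0.9    0.   ]
 [-0.     0.    -1.   ]]
spice scene [ 0.655 -0.27 ]
spice side [ 0.66  -0.254]
pepper scene [ 0.738 -0.276]
pepper side [ 0.757 -0.262]
jam scene [ 0.512 -0.629]
jam side [ 0.508 -0.615]
```

```bash
cat >> h.py <<'E'
def shift(target):
    s=readout.sense();M=R.from_quat(s["tool_rot"]).as_matrix();d=(np.array(target)-s["tcp_pos"])*100
    print("tcp",s["tcp_pos"].round(4),"shift cm",(M.T@d).round(2),"clock",s["clock"])
def turn(z,x):
    s=readout.sense();z=np.array(z,float);z/=np.linalg.norm(z);x=np.array(x,float);x-=z*(x@z);x/=np.linalg.norm(x)
    G=np.c_[x,np.cross(z,x),z];v=(R.from_quat(s["tool_rot"]).inv()*R.from_matrix(G)).as_rotvec(degrees=True)
    print("turn deg",v.round(2)); return G
E
python3 - <<'E'
from h import *
for p in [(140,75),(20,85)]: print(atz("scene",p,0))
shift([.284,.585,.42]); shift([.43,-.2,.40])
E
```

```text
[0.74564595 0.45412797 0.        ]
[0.47808423 0.61090981 0.        ]
tcp [0.2838 0.5848 0.2147] shift cm [-1.000e-02  3.000e-02 -2.053e+01] clock 0.6
tcp [0.2838 0.5848 0.2147] shift cm [-47.41 -64.22 -18.53] clock 0.6
```

```bash
python3 -m jog '[[0,0,-3.7,0,0,0,100],[0,0,-3.7,0,0,0,100],[0,0,-3.7,0,0,0,100],[0,0,-3.7,0,0,0,100],[0,0,-3.7,0,0,0,100],[-2.3,-3.1,0,0,0,0,30],[-2.3,-3.1,0,0,0,0,30],[-2.3,-3.1,0,0,0,0,30],[-2.3,-3.1,0,0,0,0,30],[-2.3,-3.1,0,0,0,0,30],[-2.3,-3.1,0,0,0,0,30],[-2.3,-3.1,0,0,0,0,30]]'
python3 -m jog '[[-2.3,-3.1,0,0,0,0,30],[-2.3,-3.1,0,0,0,0,30],[-2.3,-3.1,0,0,0,0,30],[-2.3,-3.1,0,0,0,0,30],[-2.3,-3.1,0,0,0,0,30],[-2.3,-3.1,0,0,0,0,30],[-2.3,-3.1,0,0,0,0,30],[-2.3,-3.1,0,0,0,0,30],[-2.3,-3.1,0,0,0,0,30],[-2.3,-3.1,0,0,0,0,30],[-2.3,-3.1,0,0,0,0,30],[0,0,0,0,0,0,30]]'
python3 - <<'E'
from h import *
shift([.43,-.2,.4]); print(readout.sense()["q"].round(2),readout.sense()["grip_width"])
turn([0,-.574,-.819],[0,.819,-.574])
i=vision.camera_info("wrist");T=i["extrinsics"];print("cam",(-T[:3,:3].T@T[:3,3]).round(3),T[2,:3].round(2))
print(proj("wrist",[.559,-.401,0]),proj("wrist",[.426,-.315,.02]))
E
```

```text
clock: 1.6
tcp_pos: [0.3337, 0.3175, 0.3998]
tool_rot: [0.224, 0.975, 0.0, 0.0]
contact_force: [0.5, -1.3, 0.1]
grip_width: 0.054
grip_force: 0.0
clock: 2.6
tcp_pos: [0.4127, -0.1032, 0.3988]
tool_rot: [0.228, 0.974, -0.001, -0.001]
contact_force: [-0.1, 0.6, -0.5]
grip_width: 0.0285
grip_force: 0.0
tcp [ 0.4127 -0.1032  0.3988] shift cm [-5.85 -7.91 -0.1 ] clock 2.6
[-0.37 -0.43  1.84 -0.    1.73 -1.48] 0.028463326963070083
turn deg [ 19.3  -31.26  61.62]
cam [ 0.354 -0.074  0.568] [ 0.21 -0.1  -0.97]
[181.26074001 361.81386757] [181.70712453 263.68797047]
```

```bash
python3 - <<'E'
from h import *
im=vision.get_image("wrist");cv2.imwrite("pics/w1.png",im[:,:,::-1])
np.save("w1.npy",vision.camera_info("wrist"),allow_pickle=True)
print([(r["box"],r["score"]) for r in vision.recognise("holder","wrist")])
u=proj("wrist",[.559,-.401,0]).astype(int);print(u)
x0,y0=max(u[0]-80,0),max(u[1]-80,0);cv2.imwrite("pics/w1c.png",cv2.resize(im[y0:y0+150,x0:x0+200,::-1],None,fx=4,fy=4,interpolation=2));print(x0,y0)
E
```

```text
[]
[177 362]
97 282
```

View pics/w1c.png

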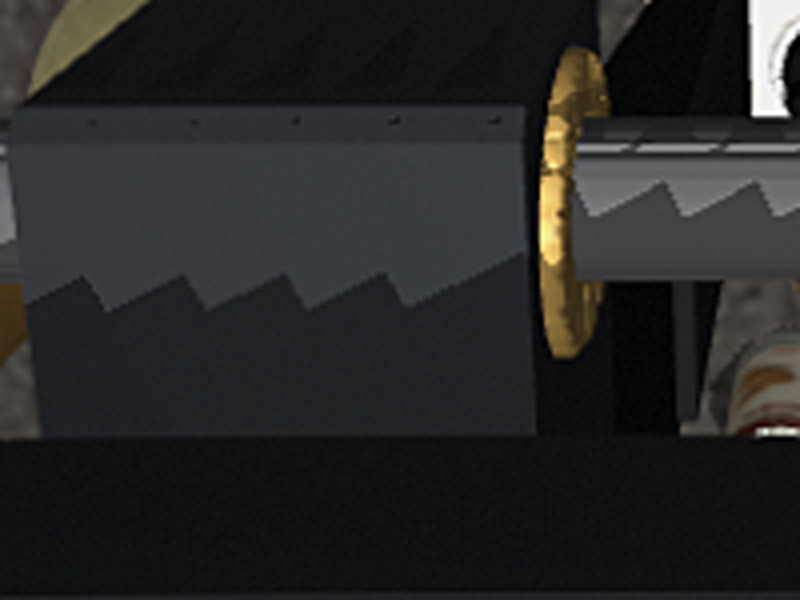

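```bash
python3 -m jog '[[0,0,0,1.75,-2.84,5.6,30],[0,0,0,1.75,-2.84,5.6,30],[0,0,0,1.75,-2.84,5.6,30],[0,0,0,1.75,-2.84,5.6,30],[0,0,0,1.75,-2.84,5.6,30],[0,0,0,1.75,-2.84,5.6,30],[0,0,0,1.75,-2.84,5.6,30],[0,0,0,1.75,-2.84,5.6,30],[0,0,0,1.75,-2.84,5.6,30],[0,0,0,1.75,-2.84,5.6,30],[0,0,0,1.75,-2.84,5.6,30],[0,0,0,0,0,0,30]]'
python3 - <<'E'
from h import *
from scipy.optimize import least_squares
shift([.426,-.215,.15]);shift([.426,-.215,.022]); print(readout.sense()["q"].round(2),readout.sense()["joint_vel"].round(2))
turn([0,-.574,-.819],[0,.819,-.574])
im=vision.get_image("scene");cv2.imwrite("pics/s2.png",im[:,:,::-1])
sc={(-28,75,0):(252.5,260.5),(-28,-75,0):(307,304.5),(108,-75,0):(362,267),(108,75,0):(306.3,227)}
si={(108,-75,0):(272.8,267.1),(-28,75,0):(330.8,336)}
def res(p):
    c_,s_=np.cos(p[2]),np.sin(p[2]);o=[]
    for c,d in [("scene",sc),("side",si)]:
        for (a,b,z),px in d.items(): o+=list(proj(c,[p[0]+(c_*a-s_*b)/1e3,p[1]+(s_*a+c_*b)/1e3,.004])-px)
    return np.array(o)
r=least_squares(res,[.5,-.4,0]);print("holder",r.x.round(4),r.fun.round(1))
E
```

```text
clock: 3.7
tcp_pos: [0.4128, -0.0953, 0.3982]
tool_rot: [0.67, 0.679, -0.211, 0.213]
contact_force: [0.0, -0.5, -1.0]
grip_width: 0.0287
grip_force: 0.0
tcp [ 0.4128 -0.0953  0.3982] shift cm [ 4.36  1.16 27.21] clock 3.7
tcp [ 0.4128 -0.0953  0.3982] shift cm [11.68  1.16 37.71] clock 3.7
[ 0.04 -0.46  1.95 -0.61  1.66 -0.02] [-0.04 -0.02 -0.01  0.05 -0.02 -0.18]
turn deg [ 0.42 -0.15  0.57]
holder [ 0.5603 -0.3968  0.0135] [-1.9 -2.4 -1.3 -0.8 -0.2 -1.1 -0.3 -1.4 -0.9 -4.   1.2 -3.1]
```

View pics/s2.png

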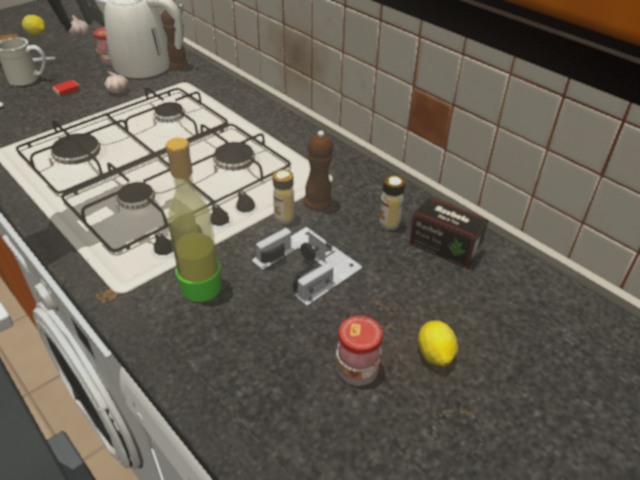

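```bash
python3 -m jog '[[0.6,0.17,3.9,0,0,0,30],[0.6,0.17,3.9,0,0,0,30],[0.6,0.17,3.9,0,0,0,30],[0.6,0.17,3.9,0,0,0,30],[0.6,0.17,3.9,0,0,0,30],[0.6,0.17,3.9,0,0,0,30],[0.6,0.17,3.7,0,0,0,30],[0,0,0,0.4,0,0.5,30],[0,0,0,0,0,0,30]]'
python3 - <<'E'
from h import *
for p in [(391,408),(433,393),(308,400)]: print(atz("side",p,0.01))
shift([.4265,-.25,.024]); print(readout.sense()["q"].round(2),readout.sense()["contact_force"].round(1))
turn([0,-.574,-.819],[0,.819,-.574])
E
```

```text
clock: 4.5
tcp_pos: [0.4249, -0.2184, 0.1521]
tool_rot: [0.676, 0.674, -0.213, 0.21]
contact_force: [-0.3, 0.5, 0.8]
grip_width: 0.0285
grip_force: 0.0
[ 0.42525072 -0.19398133  0.01      ]
[ 0.36225144 -0.22718888  0.01      ]
[ 0.55113741 -0.19001754  0.01      ]
tcp [ 0.4249 -0.2184  0.1521] shift cm [ 4.72  0.21 12.32] clock 4.5
[-0.25 -0.29  2.24 -0.66  1.13  0.03] [-0.3  0.5  0.8]
turn deg [-0.22 -0.23 -0.06]
```

```bash
python3 -m jog '[[1.18,0.05,3.08,0,0,0,30],[1.18,0.05,3.08,0,0,0,30],[1.18,0.05,3.08,0,0,0,30],[1.18,0.05,3.08,0,0,0,30],[0,0,0,0,0,0,30],[0,0,0,0,0,0,30]]'
python3 - <<'E'
from h import *
shift([.4275,-.26,.024]);shift([.429,-.36,.024]); print(readout.sense()["contact_force"].round(1))
i=vision.camera_info("wrist")
E
```

```text
clock: 5.0
tcp_pos: [0.429, -0.25, 0.0265]
tool_rot: [0.675, 0.674, -0.212, 0.212]
contact_force: [0.3, 0.0, 0.2]
grip_width: 0.0284
grip_force: 0.0
tcp [ 0.429  -0.25    0.0265] shift cm [-0.68 -0.15  0.77] clock 5.0
tcp [ 0.429  -0.25    0.0265] shift cm [-8.88  0.02  6.5 ] clock 5.0
[0.3 0.  0.2]
```

```bash
python3 -m jog '[[0.25,-0.2,0.35,0,0,0,30],[-0.33,0,0.23,0,0,0,30],[-0.33,0,0.23,0,0,0,30],[-0.33,0,0.23,0,0,0,30],[-0.33,0,0.23,0,0,0,30],[-0.33,0,0.23,0,0,0,30],[-0.33,0,0.23,0,0,0,30],[-0.33,0,0.23,0,0,0,30],[-0.33,0,0.23,0,0,0,30],[-0.33,0,0.23,0,0,0,30],[-0.33,0,0.23,0,0,0,30],[-0.33,0,0.23,0,0,0,30]]'
cat >> h.py <<'E'
def bottle(save=None):
    from scipy.optimize import least_squares
    for c in ["scene","side"]:
        im=vision.get_image(c)
        if save: cv2.imwrite(f"pics/{save}_{c}.png",im[:,:,::-1])
        r=vision.cut_out("oil_bottle_mid",c)
        if not r: print(c,"none"); continue
        m=r[0]["pixels"].astype(np.uint8);b=r[0]["box"]
        # axis point: lowest row box bottom -> foot
        def res(p):
            t=np.linspace(0,2*np.pi,40);P=np.array([proj(c,[p[0]+.037*np.cos(q),p[1]+.037*np.sin(q),z]) for q in t for z in (0,.048)])
            ys=int(P[:,1].max());rows=[ys-k for k in (14,18,22,26)]
            xs=[np.flatnonzero(m[y]) for y in rows if m[y].any()]
            l=np.median([x.min() for x in xs]);rr=np.median([x.max() for x in xs])
            return [(P[:,0].min()+P[:,0].max()-l-rr)/2,P[:,1].max()-b[3]]
        r_=least_squares(res,atz(c,((b[0]+b[2])/2,b[3]-20),.024)[:2],diff_step=1e-2)
        p=r_.x;d=p-np.array([.5592,-.4009]);a=.0232;print(c,"bottle",p.round(4),"in holder",[round(d[0]*np.cos(a)+d[1]*np.sin(a),4),round(-d[0]*np.sin(a)+d[1]*np.cos(a),4)],r_.fun.round(1),round(r[0]["score"],2))
E
python3 - <<'E'
from h import *
shift([.427,-.36,.021]); bottle("b1")
E
```

```text
clock: 6.0
tcp_pos: [0.4265, -0.2944, 0.0213]
tool_rot: [0.676, 0.674, -0.211, 0.212]
contact_force: [-0.1, 5.9, 4.0]
grip_width: 0.0286
grip_force: 2.9
tcp [ 0.4265 -0.2944  0.0213] shift cm [-5.37  0.07  3.77] clock 6.0
scene bottle [ 0.4275 -0.3405] in holder [np.float64(-0.1303), np.float64(0.0634)] [0. 0.] 0.64
side bottle [ 0.4158 -0.4582] in holder [np.float64(-0.1447), np.float64(-0.0539)] [-0. -0.] 0.92
```

```bash
python3 -m jog '[[-0.36,0,0.25,0,0,0,30],[-0.36,0,0.25,0,0,0,30],[-0.36,0,0.25,0,0,0,30],[-0.36,0,0.25,0,0,0,30],[-0.36,0,0.25,0,0,0,30],[-0.36,0,0.25,0,0,0,30],[-0.36,0,0.25,0,0,0,30],[-0.36,0,0.25,0,0,0,30],[-0.36,0,0.25,0,0,0,30],[-0.36,0,0.25,0,0,0,30],[-0.36,0,0.25,0,0,0,30],[-0.36,0,0.25,0,0,0,30]]'
python3 - <<'E'
from h import *
shift([.427,-.36,.021]); bottle("b2")
E
```

```text
clock: 7.2
tcp_pos: [0.4259, -0.3467, 0.021]
tool_rot: [0.676, 0.674, -0.212, 0.212]
contact_force: [0.4, 5.8, 3.3]
grip_width: 0.0286
grip_force: 3.1
tcp [ 0.4259 -0.3467  0.021 ] shift cm [-1.09  0.11  0.76] clock 7.2
scene bottle [ 0.4269 -0.3928] in holder [np.float64(-0.1321), np.float64(0.0112)] [-0.  0.] 0.67
side bottle [ 0.4152 -0.5456] in holder [np.float64(-0.1473), np.float64(-0.1413)] [ 0. -0.] 0.93
```

View pics/b2_scene.png

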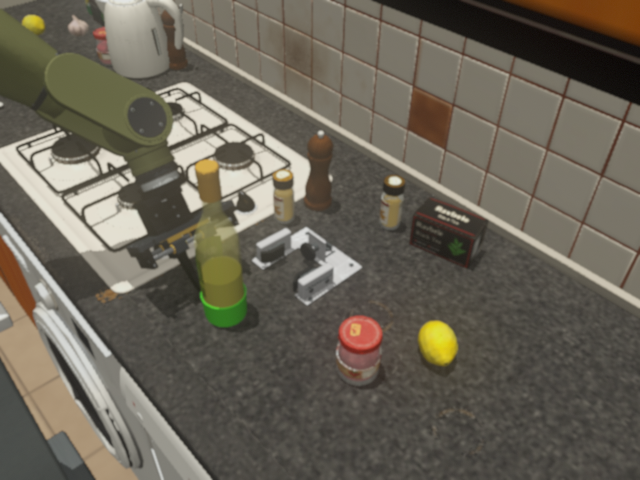

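```bash
python3 -m jog '[[-0.33,0,0.23,0,0,0,30],[-0.33,0,0.23,0,0,0,30],[-0.2,0,0.14,0,0,0,30],[0,0,0,0,0,0,30],[0.25,0,-0.17,0,0,0,30],[1.0,0,-0.7,0,0,0,30],[2.4,0,-1.7,0,0,0,30],[2.4,0,-1.7,0,0,0,30],[0,0,-3.5,0,0,0,30],[0,0,-3.5,0,0,0,30],[0,0,0,0,0,0,30]]'
python3 - <<'E'
from h import *
bottle("b3")
shift([.35,-.30,.13]); print(readout.sense()["q"].round(2))
turn([.574,.013,-.819],[-.819,-.019,-.574])
E
```

```text
clock: 8.32
tcp_pos: [0.4292, -0.2415, 0.084]
tool_rot: [0.675, 0.674, -0.21, 0.216]
contact_force: [0.3, -0.4, 1.3]
grip_width: 0.0284
grip_force: 0.0
scene bottle [ 0.4257 -0.4042] in holder [np.float64(-0.1335), np.float64(-0.0002)] [ 0. -0.] 0.68
side bottle [ 0.4225 -0.4495] in holder [np.float64(-0.1378), np.float64(-0.0454)] [0. 0.] 0.81
tcp [ 0.4252 -0.243   0.078 ] shift cm [-7.67 -7.51 -1.  ] clock 8.5167
[-0.3  -0.17  2.28 -0.72  0.97  0.11]
turn deg [-52.4   -0.16 -74.98]
```

```bash
python3 -m jog '[[-2.3,-1.6,-2.1,0,0,0,30],[-2.3,-1.6,-2.1,0,0,0,30],[-2.3,-1.6,-2.1,0,0,0,30],[-2.3,-1.6,-2.1,0,0,0,30],[0,0,0,-3.9,0,-5.6,30],[0,0,0,-3.9,0,-5.6,30],[0,0,0,-3.9,0,-5.6,30],[0,0,0,-3.9,0,-5.6,30],[0,0,0,-3.9,0,-5.6,30],[0,0,0,-3.9,0,-5.6,30],[0,0,0,-3.9,0,-5.6,30]]'
python3 -m jog '[[0,0,0,-3.9,0,-5.6,30],[0,0,0,-3.9,0,-5.6,30],[0,0,0,-3.9,0,-5.6,30],[0,0,0,-3.9,0,-5.6,30],[0,0,0,-3.9,0,-5.6,30],[0,0,0,-3.9,0,-5.6,30],[0,0,0,0,0,0,30]]'
python3 - <<'E'
from h import *
s=readout.sense();print(s["q"].round(2))
turn([.574,.013,-.819],[-.819,-.019,-.574])
shift([.33,-.402,.1]);shift([.36,-.402,.021])
im=cv2.imread("pics/b3_side.png");u=proj("side",[.426,-.404,.0]).astype(int);print(u)
c=im[u[1]-150:u[1]+50,u[0]-100:u[0]+100];cv2.imwrite("pics/b3c.png",cv2.resize(c,None,fx=3,fy=3))
E
```

```text
clock: 9.43
tcp_pos: [0.3603, -0.2701, 0.1971]
tool_rot: [0.383, 0.875, -0.118, 0.271]
contact_force: [-0.5, 0.2, 0.4]
grip_width: 0.0283
grip_force: 0.0
clock: 10.02
tcp_pos: [0.3589, -0.2714, 0.1957]
tool_rot: [0.113, 0.95, -0.029, 0.29]
contact_force: [0.7, 0.3, -0.5]
grip_width: 0.0284
grip_force: 0.0
[-1.04 -0.72  2.42  0.49  1.06 -2.54]
turn deg [ -7.81  -1.03 -12.52]
tcp [ 0.3589 -0.2714  0.1957] shift cm [  5.07 -13.48   7.94] clock 10.0167
tcp [ 0.3589 -0.2714  0.1957] shift cm [  7.06 -12.87  16.13] clock 10.0167
[395 303]
```

View pics/b3c.png

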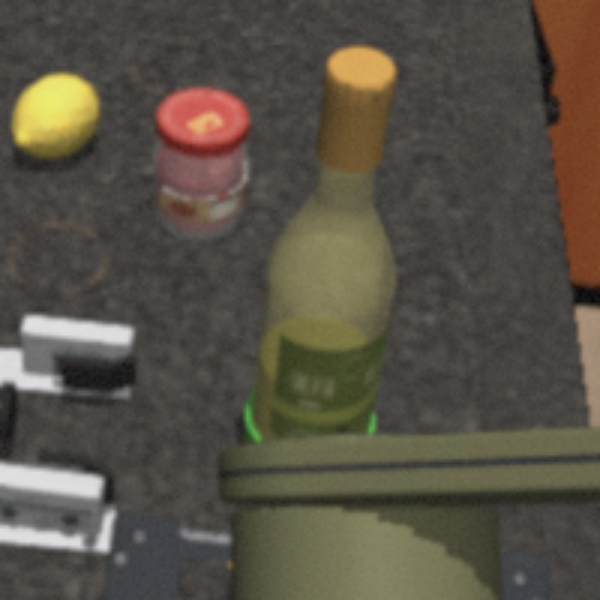

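```bash
python3 -m jog '[[1.0,-2.7,1.6,0,0,0,30],[1.0,-2.7,1.6,0,0,0,30],[1.0,-2.7,1.6,0,0,0,30],[1.0,-2.7,1.6,0,0,0,30],[1.0,-2.7,1.6,0,0,0,30],[0,0,0,-2.6,-0.3,-4.2,30],[0,0,0,-2.6,-0.3,-4.2,30],[0,0,0,-2.6,-0.3,-4.2,30],[0,0,0,0,0,0,30]]'
python3 - <<'E'
from h import *
s=readout.sense();print(s["q"].round(2))
turn([.574,.013,-.819],[-.819,-.019,-.574])
shift([.33,-.402,.021]);shift([.36,-.402,.021])
E
```

```text
clock: 10.77
tcp_pos: [0.3788, -0.3715, 0.139]
tool_rot: [0.026, 0.966, -0.003, 0.259]
contact_force: [0.8, -0.3, 1.1]
grip_width: 0.0286
grip_force: 0.0
[-1.13 -0.28  2.23  0.55  1.01 -2.9 ]
turn deg [-1.89 -4.99 -3.9 ]
tcp [ 0.3788 -0.3715  0.139 ] shift cm [ 9.97 -3.4   7.83] clock 10.7667
tcp [ 0.3788 -0.3715  0.139 ] shift cm [ 7.38 -3.25  9.33] clock 10.7667
```

```bash
python3 -m jog '[[0.5,0,-4,0,0,0,30],[0.5,0,-4,0,0,0,30],[0,0,0,0,0,7,30],[0,0,0,0,0,7,30],[0,0,0,0,0,7,30],[0,0,0,0,0,7,30],[0,0,0,0,0,7,30],[0,0,0,0,0,7,30],[0,0,0,0,0,7,30],[0,0,0,0,0,7,30],[0,0,0,0,0,7,30],[0,0,0,0,0,7,30]]'
python3 -m jog '[[0,0,0,0,0,7,30],[0,0,0,0,0,7,30],[0,0,0,0,0,7,30],[0,0,0,0,0,7,30],[0,0,0,0,0,7,30],[0,0,0,0,0,7,30],[0,0,0,0,0,7,30],[0,0,0,0,0,7,30],[0,0,0,0,0,7,30],[0,0,0,0,0,7,30],[0,0,0,0,0,7,30],[0,0,0,0,0,7,30]]'
python3 - <<'E'
from h import *
s=readout.sense();print(s["q"].round(2))
turn([.574,.013,-.819],[.819,.019,.574])
shift([.33,-.402,.1])
E
```

```text
clock: 11.77
tcp_pos: [0.3293, -0.3674, 0.201]
tool_rot: [0.581, 0.772, 0.147, 0.211]
contact_force: [-0.9, 0.4, 0.3]
grip_width: 0.0285
grip_force: 0.0
clock: 12.77
tcp_pos: [0.3293, -0.3674, 0.201]
tool_rot: [0.948, 0.185, 0.25, 0.059]
contact_force: [0.1, -0.3, -0.0]
grip_width: 0.0282
grip_force: 0.0
[-1.23 -0.42  2.22  0.52  1.18 -0.21]
turn deg [ 0.72  5.55 21.31]
tcp [ 0.3293 -0.3674  0.201 ] shift cm [-5.84  1.15  8.86] clock 12.7667
```

```bash
python3 -m jog '[[0,0,0,0.2,1.4,5.3,30],[0,0,0,0.2,1.4,5.3,30],[0,0,0,0.2,1.4,5.3,30],[0,0,0,0.2,1.4,5.3,30],[0,0,0,0,0,0,30]]'
python3 - <<'E'
from h import *
s=readout.sense();print(s["q"].round(2))
turn([.574,.013,-.819],[.819,.019,.574])
shift([.33,-.402,.06]);shift([.345,-.402,.022])
E
```

```text
clock: 13.18
tcp_pos: [0.3289, -0.3673, 0.2004]
tool_rot: [0.953, 0.014, 0.301, -0.004]
contact_force: [-0.2, 0.0, -0.7]
grip_width: 0.0284
grip_force: 0.0
[-1.29 -0.41  2.24  0.64  1.22  0.05]
turn deg [-0.19 -0.02  0.31]
tcp [ 0.3289 -0.3673  0.2004] shift cm [-8.06  3.46 11.5 ] clock 13.1833
tcp [ 0.3289 -0.3673  0.2004] shift cm [-9.02  3.5  15.47] clock 13.1833
```

```bash
python3 -m jog '[[-1.8,0.7,3.1,0,0,0,30],[-1.8,0.7,3.1,0,0,0,30],[-1.8,0.7,3.1,0,0,0,30],[-1.8,0.7,3.1,0,0,0,30],[-1.8,0.7,3.1,0,0,0,30],[0,0,0,0,0,0,30]]'
python3 - <<'E'
from h import *
s=readout.sense();print(s["q"].round(2))
turn([.574,.013,-.819],[.819,.019,.574])
shift([.37,-.402,.022]);shift([.425,-.402,.022]); bottle()
print(proj("wrist",[.426,-.403,.0]),proj("wrist",[.559,-.401,0]))
im=vision.get_image("wrist");cv2.imwrite("pics/w2.png",im[:,:,::-1])
E
```

```text
clock: 13.68
tcp_pos: [0.3447, -0.3975, 0.0148]
tool_rot: [0.954, 0.015, 0.298, -0.01]
contact_force: [-0.1, 1.6, -1.2]
grip_width: 0.0285
grip_force: 0.0
[-1.28 -0.02  2.27  0.79  0.89 -0.25]
turn deg [-0.89  0.29  0.25]
tcp [ 0.3447 -0.3975  0.0148] shift cm [2.47 0.53 0.84] clock 13.6833
tcp [ 0.3447 -0.3975  0.0148] shift cm [6.99 0.73 3.97] clock 13.6833
scene bottle [ 0.427  -0.4045] in holder [np.float64(-0.1322), np.float64(-0.0006)] [0. 0.] 0.58
side bottle [ 0.4268 -0.3962] in holder [np.float64(-0.1323), np.float64(0.0078)] [-0.  0.] 0.83
[320.31632166 161.45606732] [324.07246897 -13.06863978]
```

View pics/w2.png

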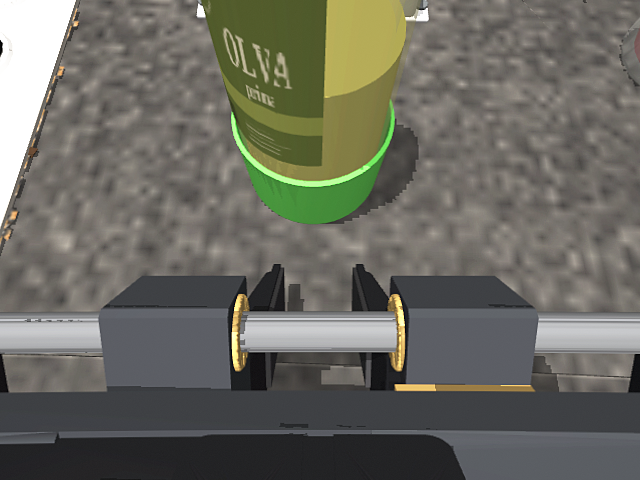

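```bash
python3 - <<'E'
from h import *
im=cv2.imread("pics/w2.png");g=im.min(2)
for y in (8,11,14,16,18,20,22):
    l=np.flatnonzero(g[y,180:235]>150)+180;r=np.flatnonzero(g[y,385:460]>150)+385
    print(y,(l.min(),l.max()) if len(l) else 0,(r.min(),r.max()) if len(r) else 0)
# predicted corner pixels for holder hypotheses
for hy in (-.401,-.395):
    for a in (.0,.023):
        o=np.array([.5595,hy]);Rm=np.array([[np.cos(a),-np.sin(a)],[np.sin(a),np.cos(a)]])
        print(hy,a,[proj("wrist",[*(o+Rm@[-.028,s]),.004]).round(1).tolist() for s in (.075,-.075,.045,-.045)])
hsv=cv2.cvtColor(im,cv2.COLOR_BGR2HSV);m=cv2.inRange(hsv,(45,120,60),(75,255,255))
for y in (195,205,215):
    x=np.flatnonzero(m[y]);print(y,x.min(),x.max())
print(np.flatnonzero(m.any(1)).max(),proj("wrist",[.425-.037,-.400,0]),proj("wrist",[.425-.037,-.404,0]))
E
```

```text
8 (np.int64(197), np.int64(203)) (np.int64(426), np.int64(427))
11 (np.int64(197), np.int64(204)) (np.int64(416), np.int64(427))
14 (np.int64(197), np.int64(204)) (np.int64(414), np.int64(427))
16 (np.int64(197), np.int64(205)) (np.int64(411), np.int64(428))
18 0 (np.int64(405), np.int64(428))
20 0 (np.int64(406), np.int64(427))
22 0 0
-0.401 0.0 [[203.2, 9.6], [440.8, 18.0], [250.7, 11.5], [393.1, 16.6]]
-0.401 0.023 [[203.9, 11.6], [441.6, 15.9], [251.6, 12.8], [394.1, 15.3]]
-0.395 0.0 [[193.7, 9.2], [431.2, 17.7], [241.2, 11.1], [383.6, 16.3]]
-0.395 0.023 [[194.4, 11.2], [432.1, 15.7], [242.1, 12.4], [384.6, 15.0]]
195 258 367
205 267 359
215 280 346
223 [310.87131015 225.59708297] [318.55745896 225.88110266]
```

```bash
python3 -m jog '[[0.35,0.25,-0.5,-0.9,0.3,0.25,30],[0.4,-0.01,0.28,0,0,0,30],[0.4,-0.01,0.28,0,0,0,30],[0.4,-0.01,0.28,0,0,0,30],[0.4,-0.01,0.28,0,0,0,30],[0.4,-0.01,0.28,0,0,0,30],[0.33,-0.01,0.23,0,0,0,30],[0.33,-0.01,0.23,0,0,0,30],[0.33,-0.01,0.23,0,0,0,30],[0.33,-0.01,0.23,0,0,0,30],[0.33,-0.01,0.23,0,0,0,30],[0.33,-0.01,0.23,0,0,0,30]]'
cat >> h.py <<'E'
def look(name):
    s=readout.sense();im=vision.get_image("wrist")[:,:,::-1];cv2.imwrite(f"pics/{name}.png",im)
    m=cv2.inRange(cv2.cvtColor(im,cv2.COLOR_BGR2HSV),(45,120,60),(75,255,255));y=np.flatnonzero(m.any(1)).max()
    x=np.flatnonzero(m[y-15]);g=im.min(2);print("foot",y,(x.min()+x.max())/2)
    for yy in range(10,170,10):
        w=np.flatnonzero(g[yy]>140);w=w[(w>150)&(w<480)]
        if len(w): print(yy,w.min(),w.max(),end="; ")
    print(s["contact_force"].round(1))
E
python3 - <<'E'
from h import *
turn([.574,.013,-.819],[.819,.019,.574]);shift([.45,-.399,.021]);bottle();look("w3")
E
```

```text
clock: 14.93
tcp_pos: [0.3956, -0.4033, 0.0307]
tool_rot: [0.952, 0.013, 0.304, 0.004]
contact_force: [-4.0, 0.8, 0.6]
grip_width: 0.0286
grip_force: 2.1
turn deg [ 0.71 -0.39  0.5 ]
tcp [ 0.3956 -0.4033  0.0307] shift cm [ 3.88 -0.32  3.94] clock 14.9333
scene bottle [ 0.4483 -0.4066] in holder [np.float64(-0.111), np.float64(-0.0031)] [0. 0.] 0.63
side bottle [ 0.4391 -0.3954] in holder [np.float64(-0.1199), np.float64(0.0083)] [ 0. -0.] 0.65
foot 292 318.0
10 402 428; 20 403 429; 30 393 429; 60 151 426; 80 186 428; 150 230 230; 160 234 247; [-1.4  0.9  0. ]
```

```bash
python3 -m jog '[[-0.5,0,-0.35,0,0,0,30],[-0.55,0,0.78,0.7,-0.4,0.5,30],[0.33,-0.04,0.23,0,0,0,30],[0.33,-0.04,0.23,0,0,0,30],[0.33,-0.04,0.23,0,0,0,30],[0.33,-0.04,0.23,0,0,0,30],[0.33,-0.04,0.23,0,0,0,30],[0.33,-0.04,0.23,0,0,0,30],[0.33,-0.04,0.23,0,0,0,30],[0.33,-0.04,0.23,0,0,0,30]]'
python3 - <<'E'
from h import *
turn([.574,.013,-.819],[.819,.019,.574]);shift([.45,-.399,.021]);bottle();look("w4")
E
```

```text
clock: 16.02
tcp_pos: [0.4221, -0.3999, 0.0216]
tool_rot: [0.954, 0.011, 0.301, -0.003]
contact_force: [-3.4, 0.7, -1.5]
grip_width: 0.0286
grip_force: 1.4
turn deg [ 0.06 -0.03  0.01]
tcp [ 0.4221 -0.3999  0.0216] shift cm [ 2.25 -0.03  1.65] clock 16.0167
scene bottle [ 0.473  -0.4144] in holder [np.float64(-0.0865), np.float64(-0.0115)] [0. 0.] 0.6
side bottle [ 0.4651 -0.4003] in holder [np.float64(-0.0941), np.float64(0.0028)] [ 0. -0.] 0.89
foot 287 318.0
10 414 442; 20 405 443; 30 415 444; 40 416 445; 50 404 446; 80 437 440; 90 184 190; 100 183 464; 130 219 220; 140 223 237; 150 241 241; 160 246 266; [-0.8  0.7 -1. ]
```

View pics/w4.png

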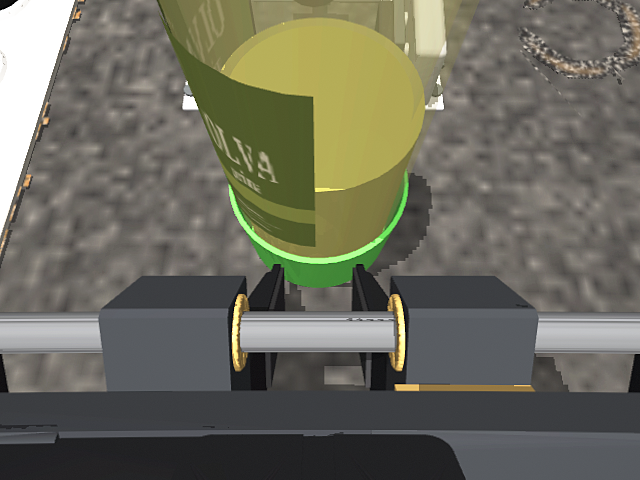

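```bash
python3 -m jog '[[0.33,-0.03,0.23,0,0,0,30],[0.33,-0.03,0.23,0,0,0,30],[0.33,-0.03,0.23,0,0,0,30],[0.33,-0.03,0.23,0,0,0,30],[0.33,-0.03,0.23,0,0,0,30],[0.33,-0.03,0.23,0,0,0,30],[0.33,-0.03,0.23,0,0,0,30],[0.33,-0.03,0.23,0,0,0,30],[0.33,-0.03,0.23,0,0,0,30],[0.33,-0.03,0.23,0,0,0,30]]'
python3 - <<'E'
from h import *
turn([.574,.013,-.819],[.819,.019,.574]);shift([.50,-.397,.021]);look("w5")
im=cv2.imread("pics/w5.png");g=im.min(2)
for y in range(100,290,12):
    w=np.flatnonzero(g[y]>130);w=w[(w>90)&(w<540)];print(y,w[:1],w[-1:],end=' ')
E
```

```text
clock: 17.1
tcp_pos: [0.4623, -0.3961, 0.0218]
tool_rot: [0.953, 0.011, 0.301, -0.003]
contact_force: [-5.3, 0.0, 1.4]
grip_width: 0.0284
grip_force: 2.2
turn deg [ 0.05 -0.04  0.01]
tcp [ 0.4623 -0.3961  0.0218] shift cm [3.04 0.17 2.23] clock 17.1
foot 288 318.0
10 251 424; 20 280 420; 30 254 454; 40 391 455; 50 402 456; 60 439 457; 70 179 458; 80 176 459; 90 175 459; 100 172 460; 110 172 461; 120 431 462; 140 183 186; 160 181 456; [-5.3  0.   1.4]
100 [172] [460] 112 [172] [461] 124 [435] [460] 136 [184] [184] 148 [] [] 160 [181] [456] 172 [] [] 184 [] [] 196 [] [] 208 [] [] 220 [] [] 232 [] [] 244 [] [] 256 [] [] 268 [] [] 280 [] []
```

```bash
python3 -m jog '[[0.25,0,0.17,0,0,0,30],[0.25,0,0.17,0,0,0,30],[0.25,0,0.17,0,0,0,30],[0.25,0,0.17,0,0,0,30],[0.25,0,0.17,0,0,0,30],[0.25,0,0.17,0,0,0,30],[0.25,0,0.17,0,0,0,30]]'
python3 -m jog '[[0.16,0,0.11,0,0,0,30],[0.16,0,0.11,0,0,0,30],[0.16,0,0.11,0,0,0,30]]'
python3 -m jog '[[0.16,0,0.11,0,0,0,30],[0.16,0,0.11,0,0,0,30],[0.16,0,0.11,0,0,0,30]]'
python3 - <<'E'
from h import *
look("w6")
E
```

```text
clock: 17.73
tcp_pos: [0.4832, -0.3955, 0.0219]
tool_rot: [0.954, 0.011, 0.301, -0.003]
contact_force: [-3.8, 0.0, 0.4]
grip_width: 0.0283
grip_force: 2.0
clock: 17.98
tcp_pos: [0.4889, -0.3954, 0.022]
tool_rot: [0.954, 0.011, 0.301, -0.003]
contact_force: [-3.3, 0.2, 0.2]
grip_width: 0.0288
grip_force: 1.9
clock: 18.23
tcp_pos: [0.4941, -0.3948, 0.0217]
tool_rot: [0.954, 0.011, 0.301, -0.003]
contact_force: [-11.5, 0.4, 4.3]
grip_width: 0.0288
grip_force: 5.4
foot 288 318.0
60 439 460; 70 435 463; 80 181 463; 90 179 464; 100 177 465; 110 176 466; 120 174 467; 130 171 468; 140 169 469; 150 167 470; 160 165 471; [-11.5   0.4   4.3]
```

```bash
for i in 1; do :; done
python3 -m jog '[[0.16,0,0.11,0,0,0,30],[0.16,0,0.11,0,0,0,30]]'
python3 -m jog '[[0.16,0,0.11,0,0,0,30],[0.16,0,0.11,0,0,0,30]]'
python3 -m jog '[[0.16,0,0.11,0,0,0,30],[0.16,0,0.11,0,0,0,30]]'
```

```text
clock: 18.45
tcp_pos: [0.4976, -0.395, 0.0217]
tool_rot: [0.954, 0.011, 0.3, -0.003]
contact_force: [-11.6, 0.2, 4.2]
grip_width: 0.0285
grip_force: 5.5
clock: 18.62
tcp_pos: [0.5014, -0.3951, 0.0218]
tool_rot: [0.954, 0.011, 0.3, -0.003]
contact_force: [-11.7, -0.1, 4.7]
grip_width: 0.0286
grip_force: 5.3
clock: 18.78
tcp_pos: [0.5054, -0.395, 0.0218]
tool_rot: [0.954, 0.011, 0.3, -0.003]
contact_force: [-9.5, -0.4, 2.4]
grip_width: 0.0285
grip_force: 4.8
```

```bash
python3 -m jog '[[0.12,0,0.085,0,0,0,30],[0.12,0,0.085,0,0,0,30]]' | grep -E "tcp|contact"
python3 -m jog '[[0.12,0,0.085,0,0,0,30]]' | grep -E "tcp|contact"
python3 -m jog '[[0.12,0,0.085,0,0,0,30]]' | grep -E "tcp|contact"
python3 -m jog '[[0.12,0,0.085,0,0,0,30]]' | grep -E "tcp|contact"
```

```text
tcp_pos: [0.5084, -0.3949, 0.0218]
contact_force: [-9.6, 0.5, 2.4]
tcp_pos: [0.5099, -0.3949, 0.0218]
contact_force: [-10.9, -0.2, 2.4]
tcp_pos: [0.5114, -0.3949, 0.0218]
contact_force: [-9.9, 0.7, 4.3]
tcp_pos: [0.5129, -0.3949, 0.0218]
contact_force: [-10.2, -0.0, 2.7]
```

```bash
python3 -m jog '[[0.08,0,0.057,0,0,0,30]]' | grep -E "tcp|contact"
python3 -m jog '[[0.08,0,0.057,0,0,0,30]]' | grep -E "tcp|contact"
python3 -m jog '[[0.08,0,0.057,0,0,0,30]]' | grep -E "tcp|contact"
python3 -m jog '[[0.08,0,0.057,0,0,0,30]]' | grep -E "tcp|contact"
```

```text
tcp_pos: [0.5139, -0.3949, 0.0218]
contact_force: [-10.0, 0.5, 3.4]
tcp_pos: [0.5149, -0.3949, 0.0218]
contact_force: [-10.1, -0.3, 3.0]
tcp_pos: [0.5158, -0.3948, 0.0218]
contact_force: [-9.4, 0.1, 2.2]
tcp_pos: [0.5168, -0.3948, 0.0218]
contact_force: [-10.3, -0.3, 2.6]
```

```bash
python3 -m jog '[[0.08,0,0.057,0,0,0,30]]' | grep -E "tcp|contact"
python3 -m jog '[[0.08,0,0.057,0,0,0,30]]' | grep -E "tcp|contact"
python3 -m jog '[[0.08,0,0.057,0,0,0,30]]' | grep -E "tcp|contact"
python3 -m jog '[[0.08,0,0.057,0,0,0,30]]' | grep -E "tcp|contact"
```

```text
tcp_pos: [0.5178, -0.3949, 0.0218]
contact_force: [-9.4, 1.0, 2.2]
tcp_pos: [0.5188, -0.3949, 0.0218]
contact_force: [-9.2, 0.2, 2.6]
tcp_pos: [0.5197, -0.3948, 0.0218]
contact_force: [-10.7, 0.3, 2.5]
tcp_pos: [0.5207, -0.3948, 0.0218]
contact_force: [-8.8, -0.3, 2.5]
```

```bash
python3 -m jog '[[0.08,0,0.057,0,0,0,30]]' | grep -E "tcp|contact"
python3 -m jog '[[0.08,0,0.057,0,0,0,30]]' | grep -E "tcp|contact"
python3 -m jog '[[0.08,0,0.057,0,0,0,30]]' | grep -E "tcp|contact"
```

```text
tcp_pos: [0.5217, -0.3948, 0.0218]
contact_force: [-9.6, -0.4, 3.1]
tcp_pos: [0.5227, -0.3948, 0.0218]
contact_force: [-11.7, -0.2, 3.4]
tcp_pos: [0.5234, -0.3949, 0.0217]
contact_force: [-14.4, -0.7, 4.9]
```

```bash
python3 -m jog '[[0.08,0,0.057,0,0,0,30]]' | grep -E "tcp|contact"
python3 -m jog '[[0.08,0,0.057,0,0,0,30]]' | grep -E "tcp|contact"
```

```text
tcp_pos: [0.5241, -0.3949, 0.0217]
contact_force: [-16.4, -0.4, 6.4]
tcp_pos: [0.5248, -0.3949, 0.0216]
contact_force: [-18.7, 0.3, 7.4]
```

```bash
python3 -m jog '[[0,0,0,0,0,0,30],[0,0,0,0,0,0,30]]' | grep -E "tcp|contact"
python3 -m jog '[[-0.12,0,-0.085,0,0,0,30],[-0.16,0,-0.11,0,0,0,30],[-0.25,0,-0.17,0,0,0,30],[-0.8,0,-0.56,0,0,0,30],[-1.6,0,-1.1,0,0,0,30],[-2.4,0,-1.7,0,0,0,30],[0,0,-3,0,0,0,30],[0,0,-3,0,0,0,30],[0,0,0,0,0,0,30],[0,0,0,0,0,0,30]]'
python3 - <<'E'
from h import *
bottle("b9");look("w9")
a=cv2.imread("pics/b9_scene.png")[130:330,200:400];b=cv2.imread("pics/w9.png")[:300,120:520]
cv2.imwrite("pics/end.png",np.hstack([cv2.resize(a,(400,400)),cv2.resize(b,(400,400))]))
E
```

```text
tcp_pos: [0.5248, -0.3949, 0.0217]
contact_force: [-16.4, 1.0, 7.0]
clock: 21.28
tcp_pos: [0.4269, -0.3983, 0.0733]
tool_rot: [0.953, 0.011, 0.302, -0.001]
contact_force: [0.7, -0.3, 0.8]
grip_width: 0.0284
grip_force: 0.0
scene bottle [ 0.5663 -0.3939] in holder [np.float64(0.0072), np.float64(0.0068)] [ 0. -0.] 0.58
side bottle [ 0.5674 -0.4044] in holder [np.float64(0.0081), np.float64(-0.0036)] [-0.  0.] 0.73
foot 165 320.0
10 225 414; 20 224 415; 30 221 416; 40 219 426; 50 217 427; 60 216 427; 70 214 428; 80 212 429; 90 211 429; 100 209 430; 110 207 430; 120 407 431; 130 212 212; 140 252 255; 150 210 430; 160 210 430; [0.2 0.1 0.1]
```

View pics/end.png

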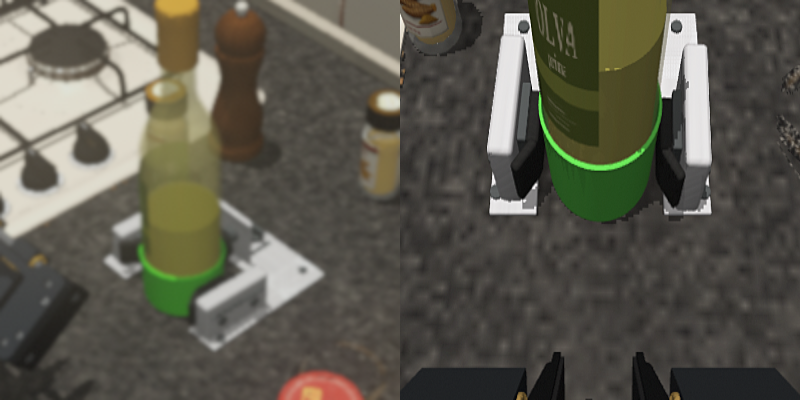

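```bash
python3 -c "
from plant import job; print(job.hand_in())"
```

```text
the job is handed in; nothing more can be done
None
```

The oil bottle is standing upright and centred between the holder's jaws, pushed against the back stop by an estimated 7 to 9 N (my highest reading was about 20 N, under the 25 N limit). The gripper is clear and the job was handed in at about 21 s; no verdict came back, and I did not re-measure the pad force after letting go.

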